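# Find the ice scoop with the wobbly handle and lay it in the repair block

### The job

One of the three ice scoops in the white drying stand has a loose handle: leaving the scoops in their pockets and taking them in order from the robot's left to its right, rock each handle firmly but without wrenching it, first to the robot's left and then to its right, and feel which one has play. Lift the loose scoop out and lay it flat on the rubber mat, let go of it, then take it again by its bowl and set it in the wooden repair block, bowl standing on the board and handle down in the groove. Leave the two sound scoops in their pockets and everything else where it is.

Things in the scene. Friction and masses are not known exactly. Their poses are not given: they have to be found in the camera images.
- stand: white plastic drying stand, fixed, 125 (x) x 330 (y), 33 high; origin: centre of underside. Three pockets at x = 0, y = +120 (robot's left), 0, -120; floors 8 above the origin, walls 8 thick rising 25 above the floor, lip under the handle 7 high, 1.5 clearance round the bowl. Scoops stand in it with axes parallel to the stand's; lift 30 straight up to clear
- scoop_1: Ice scoop, one of three alike. Aluminium bowl 85 (x) x 52 (y), 38 high, walls 3, open to the top and +x; black flat-sided handle towards -x, 24 wide, 22 high, centre line 28 above the underside, from x = -57 to -152, on an 18 wide neck. Origin: centre of the bowl's underside, z up. About 0.21 kg, balance point x = -27; stands level on its bowl. Starts in a pocket of the stand, handle to the robot
- scoop_2: Ice scoop, one of three alike. Aluminium bowl 85 (x) x 52 (y), 38 high, walls 3, open to the top and +x; black flat-sided handle towards -x, 24 wide, 22 high, centre line 28 above the underside, from x = -57 to -152, on an 18 wide neck. Origin: centre of the bowl's underside, z up. About 0.21 kg, balance point x = -27; stands level on its bowl. Starts in a pocket of the stand, handle to the robot
- scoop_3: Ice scoop, one of three alike. Aluminium bowl 85 (x) x 52 (y), 38 high, walls 3, open to the top and +x; black flat-sided handle towards -x, 24 wide, 22 high, centre line 28 above the underside, from x = -57 to -152, on an 18 wide neck. Origin: centre of the bowl's underside, z up. About 0.21 kg, balance point x = -27; stands level on its bowl. Starts in a pocket of the stand, handle to the robot
- scoop_1_handle (a joint): rad, sideways angle of this scoop's handle about an upright rivet at x = -55; 0 straight, + = handle end to the scoop's +y (robot's left in the stand). Sound handle: stiff, springs back; 5 N at 70 mm from the rivet gives 0.023 rad. Loose one: swings to stops at 0.22 rad either way under 1 N, drifts back to nearly straight. Which is which is not told by the names
- scoop_2_handle (a joint): rad, sideways angle of this scoop's handle about an upright rivet at x = -55; 0 straight, + = handle end to the scoop's +y (robot's left in the stand). Counts as rocked at 0.12 rad if loose, at 0.015 rad (3 to 4 N) if sound; over 0.11 rad (about 20 N) a sound one is wrenched
- scoop_3_handle (a joint): rad, sideways angle of this scoop's handle about an upright rivet at x = -55; 0 straight, + = handle end to the scoop's +y (robot's left in the stand). Push with the side of a finger, fingers open and straddling the handle; a tight grip keeps it from swinging. The scoop also rattles 1.5 mm in its pocket, which this angle does not show
- scoop_1_end (a point): centre of the free end face of this scoop's handle (at x = -152, z = 28 of the scoop when the handle is straight); its axes turn with the handle
- scoop_2_end (a point): centre of the free end face of this scoop's handle (at x = -152, z = 28 of the scoop when the handle is straight); its axes turn with the handle
- scoop_3_end (a point): centre of the free end face of this scoop's handle (at x = -152, z = 28 of the scoop when the handle is straight); its axes turn with the handle
- mat: grey-black ribbed rubber draining mat, fixed, 220 (x) x 110 (y), 4 thick, flat and empty. Origin: centre of the underside. A scoop fits on it lengthwise (along x); only the bowl touches it
- block: wooden repair block, fixed: board 6 thick, x -162 to +52, 100 wide; two cheeks 56 high, 14 thick, at x -155 to -95 leave a groove 34 wide along x at y = 0, floor 16 up. Origin: on the counter under the bowl's place. Scoop home: origin 6 above this one, axes parallel, bowl on the board, handle in the groove, where fingers cannot hold it: carry it across the bowl's 52 mm
- screwdriver: bystander to leave alone: screwdriver lying flat, 200 mm long; origin at the underside, along its length
- brush: bystander to leave alone: flat brush with a wooden handle, lying flat; origin at the underside, along its length
- tumbler: bystander to leave alone: clear plastic tumbler, 72 mm across, 100 mm tall; origin at the middle of its underside
- cleaner: bystander to leave alone: white bottle, 68 mm across, 190 mm tall; origin at the middle of its underside
- syrup: bystander to leave alone: amber glass jar with a steel lid, 72 mm across, 120 mm tall; origin at the middle of its underside
Not all that is in view belongs to the job. Leave any green or red look-alike of the scoop_1 alone.

How it is judged:
On the way, in this order (a step that is already met when the one before it is completed fails the run):
1. the handle of the scoop in the left pocket is rocked to the left in its pocket (sound by 0.015, loose by 0.12 rad) (((y of scoop_1 in the frame of stand between 0.06 and 0.18 m and z of scoop_1 in the frame of stand below 0.02 m and value of joint scoop_1_handle above 0.015 rad) or (y of scoop_2 in the frame of stand between 0.06 and 0.18 m and z of scoop_2 in the frame of stand below 0.02 m and value of joint scoop_2_handle above 0.12 rad) or (y of scoop_3 in the frame of stand between 0.06 and 0.18 m and z of scoop_3 in the frame of stand below 0.02 m and value of joint scoop_3_handle above 0.015 rad))), for 0.02 s.
2. the handle of the scoop in the left pocket is rocked to the right in its pocket (sound by 0.015, loose by 0.12 rad) (((y of scoop_1 in the frame of stand between 0.06 and 0.18 m and z of scoop_1 in the frame of stand below 0.02 m and value of joint scoop_1_handle below -0.015 rad) or (y of scoop_2 in the frame of stand between 0.06 and 0.18 m and z of scoop_2 in the frame of stand below 0.02 m and value of joint scoop_2_handle below -0.12 rad) or (y of scoop_3 in the frame of stand between 0.06 and 0.18 m and z of scoop_3 in the frame of stand below 0.02 m and value of joint scoop_3_handle below -0.015 rad))), for 0.02 s.
3. the handle of the scoop in the middle pocket is rocked to the left in its pocket (sound by 0.015, loose by 0.12 rad) (((y of scoop_1 in the frame of stand between -0.06 and 0.06 m and z of scoop_1 in the frame of stand below 0.02 m and value of joint scoop_1_handle above 0.015 rad) or (y of scoop_2 in the frame of stand between -0.06 and 0.06 m and z of scoop_2 in the frame of stand below 0.02 m and value of joint scoop_2_handle above 0.12 rad) or (y of scoop_3 in the frame of stand between -0.06 and 0.06 m and z of scoop_3 in the frame of stand below 0.02 m and value of joint scoop_3_handle above 0.015 rad))), for 0.02 s.
4. the handle of the scoop in the middle pocket is rocked to the right in its pocket (sound by 0.015, loose by 0.12 rad) (((y of scoop_1 in the frame of stand between -0.06 and 0.06 m and z of scoop_1 in the frame of stand below 0.02 m and value of joint scoop_1_handle below -0.015 rad) or (y of scoop_2 in the frame of stand between -0.06 and 0.06 m and z of scoop_2 in the frame of stand below 0.02 m and value of joint scoop_2_handle below -0.12 rad) or (y of scoop_3 in the frame of stand between -0.06 and 0.06 m and z of scoop_3 in the frame of stand below 0.02 m and value of joint scoop_3_handle below -0.015 rad))), for 0.02 s.
5. the handle of the scoop in the right pocket is rocked to the left in its pocket (sound by 0.015, loose by 0.12 rad) (((y of scoop_1 in the frame of stand between -0.18 and -0.06 m and z of scoop_1 in the frame of stand below 0.02 m and value of joint scoop_1_handle above 0.015 rad) or (y of scoop_2 in the frame of stand between -0.18 and -0.06 m and z of scoop_2 in the frame of stand below 0.02 m and value of joint scoop_2_handle above 0.12 rad) or (y of scoop_3 in the frame of stand between -0.18 and -0.06 m and z of scoop_3 in the frame of stand below 0.02 m and value of joint scoop_3_handle above 0.015 rad))), for 0.02 s.
6. the handle of the scoop in the right pocket is rocked to the right in its pocket (sound by 0.015, loose by 0.12 rad) (((y of scoop_1 in the frame of stand between -0.18 and -0.06 m and z of scoop_1 in the frame of stand below 0.02 m and value of joint scoop_1_handle below -0.015 rad) or (y of scoop_2 in the frame of stand between -0.18 and -0.06 m and z of scoop_2 in the frame of stand below 0.02 m and value of joint scoop_2_handle below -0.12 rad) or (y of scoop_3 in the frame of stand between -0.18 and -0.06 m and z of scoop_3 in the frame of stand below 0.02 m and value of joint scoop_3_handle below -0.015 rad))), for 0.02 s.
7. the loose scoop lies flat on the rubber mat, let go and at rest (contact force between scoop_2 and mat above 0.3 N and contact force between the fingers and scoop_2 below 0.05 N and linear speed of scoop_2 below 0.03 m/s and angle between scoop_2's own z axis and vertical below 0.12 rad), for 0.2 s.
At the end, for the whole second after the job is handed in: The loose scoop rests released in the block: bowl on the board (18 mm along, 12 mm across, height 2 to 11 mm above the block's origin), level within 0.1 rad, parallel to the groove within 0.2 rad, handle in it. The sound scoops are upright within 15 mm of where they stood (x of scoop_2 in the frame of block between -0.018 and 0.018 m and y of scoop_2 in the frame of block between -0.012 and 0.012 m and z of scoop_2 in the frame of block between 0.002 and 0.011 m and angle between the x axis of scoop_2 and the x axis of block, either way round below 0.2 rad and angle between each of scoop_2, scoop_1, scoop_3's own z axis and vertical below 0.1 rad and linear speed of scoop_2 below 0.02 m/s and contact force between the fingers and scoop_2 below 0.05 N and x of scoop_2_end in the frame of block below -0.12 m and y of scoop_2_end in the frame of block between -0.017 and 0.017 m and z of scoop_2_end in the frame of block below 0.05 m and distance of each of scoop_1, scoop_3 from where it was at the start of the episode below 0.015 m); the robot touches nothing.
It fails at once if a sound scoop is taken out of its pocket or thrown about (moved more than 40 mm) (distance of any of scoop_1, scoop_3 from where it was at the start of the episode above 0.04 m).
It fails at once if a sound handle is wrenched (forced beyond 0.11 rad, about 20 N at its end) (value of joint any of scoop_1_handle, scoop_3_handle above 0.11 rad or value of joint any of scoop_1_handle, scoop_3_handle below -0.11 rad).
It fails at once if another thing on the counter is disturbed (moved more than 40 mm) (distance of any of screwdriver, brush, tumbler, cleaner, syrup from where it was at the start of the episode above 0.04 m).
It also fails if it takes over 67 s, if anything falls off the work surface, if the arm or the gripper's body presses on something with over 40 N, if the wrist force passes 120 N, or if a joint passes its speed limit or range.

### The arm

A 6-joint arm with a two-finger parallel gripper is mounted at the origin on the work surface. World frame = base frame: x ahead of the robot, y to its left, z up, the work surface at z = 0. Lengths are in m, angles in rad, forces in N, time in s.
With the tool pointing down it reaches from about 0.325 to 0.775 m from the base axis. Payload 9.3 kg.
Tool frame: the origin (TCP) lies midway between the tips of the shut fingers; the grasp point (between the pads) lies 19 mm behind it; z points along the fingers, y is the line along which they close (so a half turn about z gives the same grasp; the last joint's range is limited). The gripper opens to 85 mm and grips with 20 to 120 N. Pads are 22 mm wide; open, the fingers measure 114 mm over their backs; the gripper's body (76 mm by 85 mm) begins 54 mm behind the grasp point. The pads swing forward as they close: fully open they stand 13 mm farther back than shut.
Start: joints at [-1.369, 0.259, 0.021, 1.334, 0, 1.418], TCP at [0.191, -0.516, 0.231] pointing down, gripper open.
Joint ranges: [-3.04, 3.04], [-0.91, 1.82], [-1.04, 1.36], [-1.92, 1.95], [-1.52, 1.45], [-3.14, 3.14]. Speed limits (rad/s): [2.22, 2.22, 2.79, 3.14, 3.14, 3.14].

### API

Orientations are given as a 3x3 rotation matrix whose columns are the frame's x, y, z axes.
In Python, from cell import manip, eyes, finder gives the robot as it stands. The module is installed in compiled form; this text tells all that it offers.
- The arm moves only by the tool jog_arm, never from a script. Its argument "increments" is a list of rows, each a list of 3 entries, a list of its own where there are three numbers: the shift along the tool's x, y, z scaled (see below), then the turn, a rotation vector about the tool's x, y, z scaled (see below), then the finger opening in mm, from 0 to 85.4. In form: [[[dx, dy, dz], [ax, ay, az], grip], ...]. A call has 1 to 12 rows; each row is the pose to reach, as a shift and turn from the pose commanded when the call began, along the tool's axes at that moment; what a row does not reach only later rows make up. The controller multiplies each number of a shift by 0.2 m and each number of a turn by 30 degrees. A row lasts 1/12 s, in which the tool goes at most 41.7 mm and 7.16 degrees, less where a joint would pass 70% of its speed; a pose out of reach is approached as far as the arm can. A call with a number of a shift or a turn outside -1 to 1 is refused whole. A call with a gripper value outside its range is refused whole. The fingers move at their own pace and stop on an object; the grip force is fixed at half the most. Time passes only in rows, so rows that repeat a pose let the fingers close. It gives the time, the measured TCP pose, the force, the opening and the grip force at its end, in the units of the state.
- manip.read_state(): the state, without advancing time (a new reading comes with each control period).
- eyes.get_image(name): name is "scene" or "top" or "wrist"; returns the picture (420x560x3 uint8, blue, green, red); there is no depth.
- eyes.camera_info(name): a dict with "intrinsics" (3x3 intrinsics, pixels), "R" (3x3) and "t" (3): a world point X has camera coordinates R X + t. Camera axes: x right, y down, z forward; pixel columns grow to the right and rows downward; lengths in m; the calibration is good to about 2 mm. A picture is of the moment at which its call begins: read the wrist's pose just before it. camera_info takes no time and is no camera call; for the wrist camera it gives the pose at the moment of the call.
- manip.sign_off(): hands the job in; it is judged then, once.
Trained networks look in the newest picture that a camera, given by its name, has taken for a name from the list of things; names that differ only in an ending like _2 or _b are one class to them, and where a whole thing is asked for, a point or a joint stands for the part that bears it (a point fixed in the world has none). Each returns a list of dicts, best first, with "confidence" (0 to 1); they miss things now and then, are a little off and sometimes report something else, mostly with a low value. They report only what shows in the picture. A call takes as long as a camera call. They do not tell look-alikes from the thing itself.
- finder.look_for(thing, camera): "box" ([left, top, width, height] in pixels, round what is visible of it).
- finder.tip_of(thing, camera): "point" ([column, row] in pixels: a listed point, or the origin of a listed thing).
The state is a dict: "clock": time; "joints": joint angles; "dq": joint speeds; "joint_torque": joint torques, N m; "eef_pos": TCP position; "ee_rot": TCP orientation; "ft_force": force on the tool from outside, world axes, zero at the start; "torque": the same for the moment, N m; "gripper_width": finger opening in m; "grip_force": force on a finger pad.
Only numpy, scipy, OpenCV 4.12 (cv2) and the standard library are available. Lean on these libraries where they do the work, as an engineer would, in place of code of your own. Each camera call takes 0.05 s, during which the arm holds its last target. There are 200 camera calls.

## Working session

There is one attempt and no reset: what is moved stays moved. The work goes in short steps, Python scripts to look and compute and a tool call to move; the robot and the scene stay as the last step left them, time stands still between calls to the robot, and variables do not carry over. Pictures are saved under pics/ and viewed, at most 10 in all, crops included, and the job is handed in when it is done.

Besides the shell and the picture viewer there is one more tool, called after "Call:" in YAML: its name, and indented under it one key for each argument. jog_arm: Moves the arm, as the interface text tells. Shifts and turns lie within -1 to 1; 1 stands for 0.2 m of shift or 30 degrees of turn. Its arguments: {"type":"object","properties":{"increments":{"type":"array"}},"required":["increments"]}

```bash
mkdir -p pics; cat > h.py <<'E'
import numpy as np, cv2
from cell import manip, eyes, finder
def px2w(cam,p,z):
    c=eyes.camera_info(cam);K=np.array(c["intrinsics"]);R=np.array(c["R"]);t=np.array(c["t"])
    d=R.T@np.linalg.inv(K)@np.array([p[0],p[1],1.]);o=-R.T@t
    return o+d*(z-o[2])/d[2]
def w2px(cam,X):
    c=eyes.camera_info(cam);K=np.array(c["intrinsics"])
    q=K@(np.array(c["R"])@np.array(X)+np.array(c["t"]));return q[:2]/q[2]
def snap(cam,name):
    im=np.array(eyes.get_image(cam));cv2.imwrite(f"pics/{name}.png",im);return im
E
python3 - <<'E'
from h import *
np.set_printoptions(precision=4,suppress=True)
s=manip.read_state();print(s["clock"],s["eef_pos"],s["ee_rot"],s["gripper_width"],s["ft_force"])
for c in("top","scene"):
    snap(c,c+"0")
    i=eyes.camera_info(c);print(c,-np.array(i["R"]).T@i["t"])
zs=dict(stand=0,scoop_1=.008,scoop_1_end=.036,mat=0,block=0)
for n,z in zs.items():
    for r in finder.tip_of(n,"top")[:5]: print(n,r["confidence"],r["point"],px2w("top",r["point"],z))
for n in("stand","mat","block"): print(n,[ (r["confidence"],r["box"]) for r in finder.look_for(n,"top")[:2]])
print(manip.read_state()["clock"])
E
```

```text
0.0 [ 0.191  -0.5155  0.2307] [[ 0.9377  0.3474 -0.0003]
 [ 0.3474 -0.9377  0.0013]
 [ 0.0002 -0.0013 -1.    ]] 0.08556559944276822 [ 0.8194 -0.48    0.4891]
top [ 0.3552 -0.098   1.4834]
scene [1.3186 0.0994 0.7584]
stand 0.59 [334.0, 168.7] [ 0.601  -0.2331  0.    ]
scoop_1 0.87 [449.7, 255.0] [ 0.3606 -0.5568  0.008 ]
scoop_1 0.72 [334.1, 167.5] [ 0.6031 -0.2326  0.008 ]
scoop_1 0.65 [291.5, 163.9] [ 0.6118 -0.1115  0.008 ]
scoop_1 0.61 [379.4, 171.5] [ 0.5935 -0.3612  0.008 ]
scoop_1 0.59 [381.9, 305.5] [ 0.2184 -0.3674  0.008 ]
scoop_1_end 0.8 [336.4, 333.9] [ 0.1431 -0.2391  0.036 ]
scoop_1_end 0.73 [393.2, 252.8] [ 0.3641 -0.3935  0.036 ]
scoop_1_end 0.52 [292.7, 216.6] [ 0.4595 -0.1166  0.036 ]
mat 0.64 [214.4, 174.1] [0.5805 0.1084 0.    ]
stand [(0.9, [276.7, 142.0, 120.2, 53.3])]
mat [(0.93, [190.5, 134.1, 45.6, 81.5]), (0.45, [113.6, 255.4, 69.4, 8.7])]
block [(0.63, [105.4, 157.1, 46.3, 76.3])]
0.5
```

View pics/top0.png

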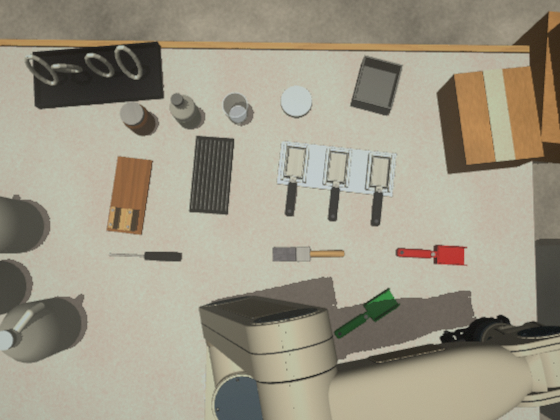

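View pics/scene0.png

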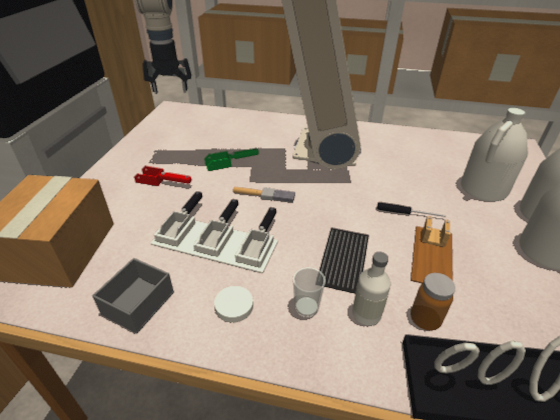

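The top view shows the stand with its scoops at about (295,163), (337,167) and (380,171), handles toward the robot. The mat is at (212,175) and the block at (130,195), with its cheeks toward the robot. The scene view agrees. The green and red scoops are look-alikes. Next I refine the poses by segmentation.

```bash
python3 - <<'E'
from h import *
np.set_printoptions(precision=4,suppress=True)
im=cv2.imread("pics/top0.png");hsv=cv2.cvtColor(im,cv2.COLOR_BGR2HSV)
def rect(mask,roi,z,n):
    m=np.zeros(mask.shape,np.uint8);x0,y0,x1,y1=roi;m[y0:y1,x0:x1]=mask[y0:y1,x0:x1]*255
    k,l,st,_=cv2.connectedComponentsWithStats(m);i=1+np.argmax(st[1:,4])
    ys,xs=np.where(l==i);P=np.array([px2w("top",p,z)[:2] for p in zip(xs,ys)])
    (c,wh,a)=cv2.minAreaRect((P*1000).astype(np.float32));print(n,"c",np.array(c),"wh",np.array(wh),"ang",a,"area",st[i,4],"mean",P.mean(0)); return l==i
v=hsv[...,2]
for r in((282,180,302,222),(324,182,346,228),(366,188,390,232)): rect(v<75,r,.047,"handle")
rect(v<95,(180,125,245,222),.004,"mat")
rect((hsv[...,1]>95)&(v>60),(100,148,160,242),.006,"block")
h=hsv[...,0]; wm=(hsv[...,0]>90)&(hsv[...,0]<130)&(v>120)
rect(wm,(270,135,402,202),.02,"stand")
print(hsv[165,316],hsv[150,316],hsv[130,316],hsv[180,128],hsv[215,128])
c=cv2.resize(im[125:240,98:402],None,fx=2.6,fy=2.6,interpolation=cv2.INTER_CUBIC);cv2.imwrite("pics/c1.png",c)
E
```

```text
handle c [ 507.4852 -109.5701] wh [20.676  90.4709] ang 84.45763397216797 area 231 mean [ 0.5095 -0.1099]
handle c [ 496.3282 -228.036 ] wh [21.4272 90.9542] ang 84.42800903320312 area 239 mean [ 0.4981 -0.2282]
handle c [ 484.4536 -345.9133] wh [21.8053 91.1136] ang 84.21051788330078 area 248 mean [ 0.4863 -0.3461]Traceback (most recent call last):
  File "<stdin>", line 11, in <module>
  File "<stdin>", line 7, in rect
  File "h.py", line 4, in px2w
    c=eyes.camera_info(cam);K=np.array(c["intrinsics"]);R=np.array(c["R"]);t=np.array(c["t"])
ValueError: time passes only in moves, steps and waits
```

```bash
python3 - <<'E'
import re
s=open("h.py").read()
s=s.replace('def px2w','_c={}\ndef info(cam):\n    if cam not in _c: _c[cam]=eyes.camera_info(cam)\n    return _c[cam]\ndef px2w',1).replace('c=eyes.camera_info(cam)','c=info(cam)').replace('    if cam not in _c: _c[cam]=eyes.camera_info(cam)','    if cam not in _c: _c[cam]=eyes.camera_info(cam)')
s=s.replace('_c={}','_c={} # per script',1)
open("h.py","w").write(s)
E
python3 - <<'E'
from h import *
np.set_printoptions(precision=4,suppress=True)
im=cv2.imread("pics/top0.png");hsv=cv2.cvtColor(im,cv2.COLOR_BGR2HSV)
def rect(mask,roi,z,n):
    m=np.zeros(mask.shape,np.uint8);x0,y0,x1,y1=roi;m[y0:y1,x0:x1]=mask[y0:y1,x0:x1]*255
    k,l,st,_=cv2.connectedComponentsWithStats(m);i=1+np.argmax(st[1:,4])
    ys,xs=np.where(l==i);P=np.array([px2w("top",p,z)[:2] for p in zip(xs,ys)])
    (c,wh,a)=cv2.minAreaRect((P*1000).astype(np.float32));print(n,"c",np.array(c),"wh",np.array(wh),"ang",a,"area",st[i,4],"mean",P.mean(0))
v=hsv[...,2]
rect(v<95,(180,125,245,222),.004,"mat")
rect((hsv[...,1]>95)&(v>60),(100,148,160,242),.006,"block")
wm=(hsv[...,0]>90)&(hsv[...,0]<130)&(v>120)
rect(wm,(270,135,402,202),.02,"stand")
print(hsv[165,316],hsv[130,316],hsv[180,128],hsv[215,128])
c=cv2.resize(im[125:240,98:402],None,fx=2.6,fy=2.6,interpolation=cv2.INTER_CUBIC);cv2.imwrite("pics/c1.png",c)
E
```

```text
mat c [578.6448 115.754 ] wh [108.0974 217.3191] ang 86.4845962524414 area 2625 mean [0.579  0.1159]
block c [516.7549 347.2928] wh [ 98.8591 212.2762] ang 83.98387908935547 area 2354 mean [0.5227 0.3464]
stand c [ 569.9702 -173.3263] wh [82.1975 44.4075] ang 83.64979553222656 area 131 mean [ 0.5642 -0.1709]
[ 90  11 202] [ 29  26 194] [ 14 139 145] [ 18 120 191]
```

View pics/c1.png

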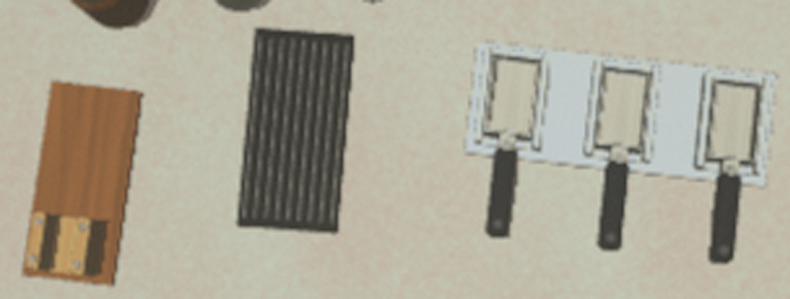

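The handles are 119 mm apart at a yaw of -5.5°, which fits the given sizes, and the mat and block rectangles match theirs too. I'm turning the tool to a yaw of 174.45° so joint 6 stays clear of its limit, and moving over the left handle.

```bash
cat >> h.py <<'E'
def Rdown(deg):
    c,s=np.cos(np.radians(deg)),np.sin(np.radians(deg));return np.array([[c,s,0],[s,-c,0],[0,0,-1.]])
from scipy.spatial.transform import Rotation as Ro
def inc(p0,R0,p1,R1): return np.round(R0.T@(np.array(p1)-p0)/.2,3), np.round(Ro.from_matrix(R0.T@R1).as_rotvec()/np.radians(30),3)
E
python3 - <<'E'
from h import *
s=manip.read_state();p,R=np.array(s["eef_pos"]),np.array(s["ee_rot"])
g=np.array([.477,-.1066,.10]);y0=20.33
for k in range(1,7):
    f=k/6;q=np.array(s["eef_pos"])*(1-f)+g*f; q[2]=.231 if k<4 else .231-(k-3)*.0436
    Rn=Rdown(y0+(174.45-y0)*f); print(inc(p,R,q,Rn)); p,R=q,Rn
E
```

```text
(array([ 0.342, -0.237,  0.001]), array([-0.   , -0.   , -0.856]))
(array([ 0.411, -0.065,  0.   ]), array([ 0.   ,  0.   , -0.856]))
(array([0.398, 0.119, 0.   ]), array([ 0.   ,  0.   , -0.856]))
(array([0.307, 0.28 , 0.218]), array([ 0.   ,  0.   , -0.856]))
(array([0.156, 0.386, 0.218]), array([ 0.   ,  0.   , -0.856]))
(array([-0.027,  0.415,  0.218]), array([ 0.   ,  0.   , -0.856]))
```

Call:
jog_arm:
  increments:
    - [[0.342, -0.237, 0], [0, 0, -0.856], 50]
    - [[0.342, -0.237, 0], [0, 0, -0.856], 50]
    - [[0.342, -0.237, 0], [0, 0, -0.856], 50]
    - [[0.342, -0.237, 0], [0, 0, -0.856], 50]
    - [[0.342, -0.237, 0], [0, 0, -0.856], 50]

```text
clock: 0.92
eef_pos: [0.2392, -0.447, 0.2316]
ee_rot: [[0.691, 0.723, 0.0], [0.723, -0.691, -0.001], [-0.0, 0.001, -1.0]]
ft_force: [-0.1, -0.2, 0.5]
gripper_width: 0.0502
grip_force: 0.0
```

Call:
jog_arm:
  increments:
    - [[0.411, -0.065, 0], [0, 0, -0.856], 50]
    - [[0.411, -0.065, 0], [0, 0, -0.856], 50]
    - [[0.411, -0.065, 0], [0, 0, -0.856], 50]
    - [[0.411, -0.065, 0], [0, 0, -0.856], 50]
    - [[0.411, -0.065, 0], [0, 0, -0.856], 50]

```text
clock: 1.33
eef_pos: [0.2868, -0.3791, 0.2314]
ee_rot: [[0.313, 0.95, 0.0], [0.95, -0.313, -0.0], [-0.0, 0.0, -1.0]]
ft_force: [0.5, 0.1, 0.4]
gripper_width: 0.0497
grip_force: 0.0
```

Call:
jog_arm:
  increments:
    - [[0.398, 0.119, 0], [0, 0, -0.856], 50]
    - [[0.398, 0.119, 0], [0, 0, -0.856], 50]
    - [[0.398, 0.119, 0], [0, 0, -0.856], 50]
    - [[0.398, 0.119, 0], [0, 0, -0.856], 50]
    - [[0.398, 0.119, 0], [0, 0, -0.856], 50]

```text
clock: 1.75
eef_pos: [0.3343, -0.3112, 0.2313]
ee_rot: [[-0.128, 0.992, -0.0], [0.992, 0.128, -0.0], [-0.0, -0.0, -1.0]]
ft_force: [-0.4, -0.4, 0.2]
gripper_width: 0.0499
grip_force: 0.0
```

Call:
jog_arm:
  increments:
    - [[0.307, 0.28, 0.218], [0, 0, -0.856], 50]
    - [[0.307, 0.28, 0.218], [0, 0, -0.856], 50]
    - [[0.307, 0.28, 0.218], [0, 0, -0.856], 50]
    - [[0.307, 0.28, 0.218], [0, 0, -0.856], 50]
    - [[0.307, 0.28, 0.218], [0, 0, -0.856], 50]

```text
clock: 2.17
eef_pos: [0.3817, -0.2431, 0.1872]
ee_rot: [[-0.543, 0.84, -0.001], [0.84, 0.543, 0.001], [0.001, -0.0, -1.0]]
ft_force: [0.8, -0.8, 1.2]
gripper_width: 0.0498
grip_force: 0.0
```

Call:
jog_arm:
  increments:
    - [[0.156, 0.386, 0.218], [0, 0, -0.856], 50]
    - [[0.156, 0.386, 0.218], [0, 0, -0.856], 50]
    - [[0.156, 0.386, 0.218], [0, 0, -0.856], 50]
    - [[0.156, 0.386, 0.218], [0, 0, -0.856], 50]
    - [[0.156, 0.386, 0.218], [0, 0, -0.856], 50]

```text
clock: 2.58
eef_pos: [0.4295, -0.1752, 0.1437]
ee_rot: [[-0.853, 0.522, -0.001], [0.522, 0.853, 0.0], [0.001, -0.0, -1.0]]
ft_force: [0.2, 0.6, 0.5]
gripper_width: 0.0502
grip_force: 0.0
```

Call:
jog_arm:
  increments:
    - [[-0.027, 0.415, 0.218], [0, 0, -0.856], 50]
    - [[-0.027, 0.415, 0.218], [0, 0, -0.856], 50]
    - [[-0.027, 0.415, 0.218], [0, 0, -0.856], 50]
    - [[-0.027, 0.415, 0.218], [0, 0, -0.856], 50]
    - [[-0.027, 0.415, 0.218], [0, 0, -0.856], 50]
    - [[-0.027, 0.415, 0.218], [0, 0, -0.856], 50]

```text
clock: 3.08
eef_pos: [0.4773, -0.1078, 0.1008]
ee_rot: [[-0.994, 0.106, 0.0], [0.106, 0.994, -0.0], [-0.0, -0.0, -1.0]]
ft_force: [0.0, 1.2, -0.3]
gripper_width: 0.0499
grip_force: 0.0
```

```bash
python3 - <<'E'
from h import *
s=manip.read_state();print(s["eef_pos"],s["ee_rot"],s["ft_force"])
snap("wrist","w1")
for n,z in(("scoop_1",.008),("scoop_1_end",.036)):
    for r in finder.tip_of(n,"wrist")[:3]: print(n,r["confidence"],r["point"],px2w("wrist",r["point"],z))
E
```

```text
[ 0.4772815  -0.1078333   0.10079046] [[-9.94322687e-01  1.06405764e-01  4.54644782e-04]
 [ 1.06405608e-01  9.94322745e-01 -3.55150868e-04]
 [-4.89853747e-04 -3.04757811e-04 -9.99999834e-01]] [ 0.0320646   1.23797456 -0.2878455 ]
scoop_1 0.8 [278.5, 373.8] [ 0.61240215 -0.12240081  0.008     ]
scoop_1_end 0.8 [276.9, 204.1] [ 0.46016574 -0.1070218   0.036     ]
```

View pics/w1.png

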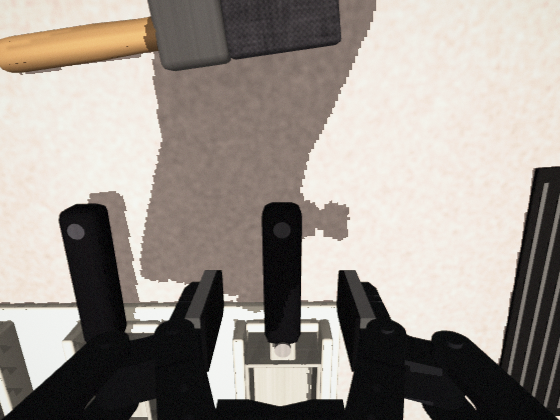

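The wrist view shows the left handle at (282,270), centred between the fingers, with its end at (281,204). I'm descending so the fingers straddle it.

Call:
jog_arm:
  increments:
    - [[0, 0, 0.2], [0, 0, 0], 50]
    - [[0, 0, 0.4], [0, 0, 0], 50]
    - [[0, 0, 0.4], [0, 0, 0], 50]
    - [[0, 0, 0.4], [0, 0, 0], 50]

```text
clock: 3.57
eef_pos: [0.4759, -0.1068, 0.02]
ee_rot: [[-0.995, 0.1, -0.003], [0.1, 0.995, 0.001], [0.004, 0.001, -1.0]]
ft_force: [0.8, 0.2, 0.6]
gripper_width: 0.0498
grip_force: 0.0
```

Call:
jog_arm:
  increments:
    - [[0, 0.05, 0], [0, 0, 0], 50]
    - [[0, 0.05, 0], [0, 0, 0], 50]
    - [[0, 0.05, 0], [0, 0, 0], 50]

```text
clock: 3.82
eef_pos: [0.4792, -0.0967, 0.0224]
ee_rot: [[-0.995, 0.097, 0.003], [0.097, 0.995, -0.001], [-0.003, -0.001, -1.0]]
ft_force: [0.2, 0.2, -0.3]
gripper_width: 0.05
grip_force: 0.0
```

Call:
jog_arm:
  increments:
    - [[0, 0.015, 0], [0, 0, 0], 50]
    - [[0, 0.025, 0], [0, 0, 0], 50]
    - [[0, 0.025, 0], [0, 0, 0], 50]

```text
clock: 4.07
eef_pos: [0.4789, -0.0916, 0.0211]
ee_rot: [[-0.995, 0.097, 0.001], [0.097, 0.995, -0.0], [-0.001, -0.0, -1.0]]
ft_force: [-0.1, -0.2, 0.2]
gripper_width: 0.05
grip_force: 0.0
```

Call:
jog_arm:
  increments:
    - [[0, 0.006, 0], [0, 0, 0], 50]
    - [[0, 0.013, 0], [0, 0, 0], 50]
    - [[0, 0.013, 0], [0, 0, 0], 50]

```text
clock: 4.32
eef_pos: [0.4789, -0.0892, 0.0205]
ee_rot: [[-0.995, 0.097, 0.0], [0.097, 0.995, -0.0], [-0.0, -0.0, -1.0]]
ft_force: [-0.4, -1.4, -0.4]
gripper_width: 0.0498
grip_force: 0.1
```

Call:
jog_arm:
  increments:
    - [[0, 0.006, 0], [0, 0, 0], 50]
    - [[0, 0.012, 0], [0, 0, 0], 50]
    - [[0, 0.012, 0], [0, 0, 0], 50]

```text
clock: 4.57
eef_pos: [0.4789, -0.0873, 0.0204]
ee_rot: [[-0.995, 0.098, -0.001], [0.098, 0.995, -0.001], [0.0, -0.001, -1.0]]
ft_force: [-1.9, -4.3, 0.1]
gripper_width: 0.05
grip_force: 2.5
```

Call:
jog_arm:
  increments:
    - [[0, 0.006, 0], [0, 0, 0], 50]
    - [[0, 0.011, 0], [0, 0, 0], 50]
    - [[0, 0.011, 0], [0, 0, 0], 50]

```text
clock: 4.82
eef_pos: [0.479, -0.0857, 0.0205]
ee_rot: [[-0.995, 0.098, -0.001], [0.098, 0.995, -0.002], [0.001, -0.002, -1.0]]
ft_force: [-3.4, -8.0, 0.6]
gripper_width: 0.05
grip_force: 4.5
```

Left scoop: 8 N over a short travel, so it's stiff and sound. Next I rock it to the right.

Call:
jog_arm:
  increments:
    - [[0, -0.08, 0], [0, 0, 0], 50]
    - [[0, -0.14, 0], [0, 0, 0], 50]
    - [[0, -0.155, 0], [0, 0, 0], 50]
    - [[0, -0.16, 0], [0, 0, 0], 50]
    - [[0, -0.16, 0], [0, 0, 0], 50]

```text
clock: 5.23
eef_pos: [0.4761, -0.1166, 0.0204]
ee_rot: [[-0.995, 0.098, -0.0], [0.098, 0.995, 0.001], [0.0, 0.001, -1.0]]
ft_force: [0.6, -0.2, 1.2]
gripper_width: 0.0498
grip_force: 0.0
```

Call:
jog_arm:
  increments:
    - [[0, -0.01, 0], [0, 0, 0], 50]
    - [[0, -0.017, 0], [0, 0, 0], 50]
    - [[0, -0.017, 0], [0, 0, 0], 50]

```text
clock: 5.48
eef_pos: [0.4759, -0.1198, 0.0205]
ee_rot: [[-0.995, 0.097, -0.0], [0.097, 0.995, 0.0], [0.0, 0.0, -1.0]]
ft_force: [-0.0, -0.4, 0.3]
gripper_width: 0.0503
grip_force: 0.0
```

Call:
jog_arm:
  increments:
    - [[0, -0.006, 0], [0, 0, 0], 50]
    - [[0, -0.012, 0], [0, 0, 0], 50]
    - [[0, -0.012, 0], [0, 0, 0], 50]

```text
clock: 5.73
eef_pos: [0.4756, -0.1223, 0.0205]
ee_rot: [[-0.995, 0.097, -0.0], [0.097, 0.995, 0.0], [0.0, 0.0, -1.0]]
ft_force: [-0.7, 0.5, -0.2]
gripper_width: 0.0501
grip_force: 0.1
```

Call:
jog_arm:
  increments:
    - [[0, -0.006, 0], [0, 0, 0], 50]
    - [[0, -0.012, 0], [0, 0, 0], 50]
    - [[0, -0.012, 0], [0, 0, 0], 50]

```text
clock: 5.98
eef_pos: [0.4753, -0.1248, 0.0205]
ee_rot: [[-0.995, 0.097, -0.0], [0.097, 0.995, 0.0], [0.0, 0.0, -1.0]]
ft_force: [-0.1, 0.8, 0.3]
gripper_width: 0.0498
grip_force: 0.5
```

Call:
jog_arm:
  increments:
    - [[0, -0.005, 0], [0, 0, 0], 50]
    - [[0, -0.01, 0], [0, 0, 0], 50]
    - [[0, -0.01, 0], [0, 0, 0], 50]

```text
clock: 6.23
eef_pos: [0.475, -0.1263, 0.0204]
ee_rot: [[-0.995, 0.097, -0.0], [0.097, 0.995, 0.001], [0.0, 0.001, -1.0]]
ft_force: [-0.1, 4.9, 0.8]
gripper_width: 0.0498
grip_force: 2.4
```

Call:
jog_arm:
  increments:
    - [[0, -0.005, 0], [0, 0, 0], 50]
    - [[0, -0.009, 0], [0, 0, 0], 50]
    - [[0, -0.009, 0], [0, 0, 0], 50]

```text
clock: 6.48
eef_pos: [0.4748, -0.1275, 0.0204]
ee_rot: [[-0.995, 0.097, -0.0], [0.097, 0.995, 0.002], [0.0, 0.002, -1.0]]
ft_force: [0.8, 8.1, 1.0]
gripper_width: 0.0499
grip_force: 4.0
```

Left scoop is sound both ways, with its midpoint at y = -0.1066. Moving to the middle scoop.

Call:
jog_arm:
  increments:
    - [[0, 0.1, 0], [0, 0, 0], 50]
    - [[0, 0.1, -0.15], [0, 0, 0], 50]
    - [[0, 0.1, -0.3], [0, 0, 0], 50]
    - [[0, -0.1, -0.3], [0, 0, 0], 50]
    - [[0, -0.3, -0.3], [0, 0, 0], 50]
    - [[0, -0.493, -0.3], [0, 0, 0], 50]
    - [[0, -0.493, -0.3], [0, 0, 0], 50]
    - [[0, -0.493, -0.15], [0, 0, 0], 50]
    - [[0, -0.493, 0], [0, 0, 0], 50]
    - [[0, -0.493, 0], [0, 0, 0], 50]

```text
clock: 7.32
eef_pos: [0.4629, -0.2258, 0.0164]
ee_rot: [[-0.995, 0.099, -0.006], [0.099, 0.995, 0.003], [0.006, 0.003, -1.0]]
ft_force: [-0.7, 0.3, -0.7]
gripper_width: 0.05
grip_force: 0.0
```

Call:
jog_arm:
  increments:
    - [[0, 0.05, 0], [0, 0, 0], 50]
    - [[0, 0.08, 0], [0, 0, 0], 50]
    - [[0, 0.085, 0], [0, 0, 0], 50]
    - [[0, 0.085, 0], [0, 0, 0], 50]

```text
clock: 7.65
eef_pos: [0.468, -0.2093, 0.022]
ee_rot: [[-0.995, 0.096, 0.002], [0.096, 0.995, -0.001], [-0.002, -0.001, -1.0]]
ft_force: [-0.3, 1.4, -0.6]
gripper_width: 0.0497
grip_force: 0.0
```

Call:
jog_arm:
  increments:
    - [[0, 0.006, 0], [0, 0, 0], 50]
    - [[0, 0.015, 0], [0, 0, 0], 50]
    - [[0, 0.015, 0], [0, 0, 0], 50]

```text
clock: 7.9
eef_pos: [0.4679, -0.2073, 0.0213]
ee_rot: [[-0.995, 0.098, 0.001], [0.098, 0.995, -0.002], [-0.001, -0.002, -1.0]]
ft_force: [-0.5, -2.9, 2.0]
gripper_width: 0.0504
grip_force: 1.8
```

Call:
jog_arm:
  increments:
    - [[0, 0.006, 0], [0, 0, 0], 50]
    - [[0, 0.012, 0], [0, 0, 0], 50]
    - [[0, 0.012, 0], [0, 0, 0], 50]

```text
clock: 8.15
eef_pos: [0.4679, -0.2057, 0.0211]
ee_rot: [[-0.995, 0.098, 0.001], [0.098, 0.995, -0.003], [-0.001, -0.003, -1.0]]
ft_force: [-1.7, -7.8, 3.4]
gripper_width: 0.0502
grip_force: 3.9
```

Middle scoop is stiff to the left. Next, to the right.

Call:
jog_arm:
  increments:
    - [[0, -0.1, 0], [0, 0, 0], 50]
    - [[0, -0.17, 0], [0, 0, 0], 50]
    - [[0, -0.195, 0], [0, 0, 0], 50]
    - [[0, -0.205, 0], [0, 0, 0], 50]
    - [[0, -0.205, 0], [0, 0, 0], 50]

```text
clock: 8.57
eef_pos: [0.4635, -0.2449, 0.0203]
ee_rot: [[-0.995, 0.098, 0.0], [0.098, 0.995, 0.001], [-0.0, 0.001, -1.0]]
ft_force: [1.4, 1.7, -0.2]
gripper_width: 0.0499
grip_force: 1.1
```

Call:
jog_arm:
  increments:
    - [[0, -0.004, 0], [0, 0, 0], 50]
    - [[0, -0.008, 0], [0, 0, 0], 50]
    - [[0, -0.008, 0], [0, 0, 0], 50]

```text
clock: 8.82
eef_pos: [0.4634, -0.2458, 0.0203]
ee_rot: [[-0.995, 0.097, -0.0], [0.097, 0.995, 0.001], [0.0, 0.001, -1.0]]
ft_force: [2.3, 5.0, 0.1]
gripper_width: 0.0501
grip_force: 2.4
```

Call:
jog_arm:
  increments:
    - [[0, -0.006, 0], [0, 0, 0], 50]
    - [[0, -0.012, 0], [0, 0, 0], 50]
    - [[0, -0.012, 0], [0, 0, 0], 50]

```text
clock: 9.07
eef_pos: [0.4631, -0.2475, 0.0203]
ee_rot: [[-0.995, 0.096, -0.0], [0.096, 0.995, 0.003], [0.0, 0.003, -1.0]]
ft_force: [2.8, 9.6, 0.8]
gripper_width: 0.0498
grip_force: 4.4
```

Middle scoop is sound both ways, so the right one should be loose. Moving there.

Call:
jog_arm:
  increments:
    - [[0, 0.1, 0], [0, 0, 0], 50]
    - [[0, 0.1, -0.15], [0, 0, 0], 50]
    - [[0, 0.1, -0.3], [0, 0, 0], 50]
    - [[0, -0.1, -0.3], [0, 0, 0], 50]
    - [[0, -0.3, -0.3], [0, 0, 0], 50]
    - [[0, -0.49, -0.3], [0, 0, 0], 50]
    - [[0, -0.49, -0.3], [0, 0, 0], 50]
    - [[0, -0.49, -0.15], [0, 0, 0], 50]
    - [[0, -0.49, 0], [0, 0, 0], 50]
    - [[0, -0.49, 0], [0, 0, 0], 50]

```text
clock: 9.9
eef_pos: [0.4512, -0.345, 0.0159]
ee_rot: [[-0.995, 0.098, -0.006], [0.098, 0.995, 0.005], [0.006, 0.004, -1.0]]
ft_force: [-0.5, 1.1, -1.3]
gripper_width: 0.0499
grip_force: 0.0
```

Call:
jog_arm:
  increments:
    - [[0, 0.05, 0], [0, 0, 0], 50]
    - [[0, 0.08, 0], [0, 0, 0], 50]
    - [[0, 0.1, 0], [0, 0, 0], 50]
    - [[0, 0.1, 0], [0, 0, 0], 50]

```text
clock: 10.23
eef_pos: [0.4564, -0.326, 0.0222]
ee_rot: [[-0.995, 0.096, 0.002], [0.096, 0.995, -0.002], [-0.002, -0.001, -1.0]]
ft_force: [0.0, -0.7, 0.4]
gripper_width: 0.0501
grip_force: 0.1
```

Call:
jog_arm:
  increments:
    - [[0, 0.01, 0], [0, 0, 0], 50]
    - [[0, 0.02, 0], [0, 0, 0], 50]
    - [[0, 0.03, 0], [0, 0, 0], 50]
    - [[0, 0.03, 0], [0, 0, 0], 50]

```text
clock: 10.57
eef_pos: [0.4563, -0.3205, 0.0207]
ee_rot: [[-0.995, 0.097, 0.0], [0.097, 0.995, -0.0], [-0.0, -0.0, -1.0]]
ft_force: [0.1, 0.1, -0.0]
gripper_width: 0.0501
grip_force: 0.1
```

Call:
jog_arm:
  increments:
    - [[0, 0.01, 0], [0, 0, 0], 50]
    - [[0, 0.02, 0], [0, 0, 0], 50]
    - [[0, 0.03, 0], [0, 0, 0], 50]
    - [[0, 0.03, 0], [0, 0, 0], 50]

```text
clock: 10.9
eef_pos: [0.4567, -0.3145, 0.0204]
ee_rot: [[-0.995, 0.097, -0.0], [0.097, 0.995, 0.0], [0.0, 0.0, -1.0]]
ft_force: [-0.2, -0.9, 0.3]
gripper_width: 0.0501
grip_force: 0.2
```

Loose, as expected. I'll push to the stop until the force rises.

Call:
jog_arm:
  increments:
    - [[0, 0.01, 0], [0, 0, 0], 50]
    - [[0, 0.02, 0], [0, 0, 0], 50]
    - [[0, 0.02, 0], [0, 0, 0], 50]

```text
clock: 11.15
eef_pos: [0.4571, -0.3122, 0.0206]
ee_rot: [[-0.995, 0.098, -0.0], [0.098, 0.995, -0.003], [0.0, -0.003, -1.0]]
ft_force: [-1.9, -7.1, -3.1]
gripper_width: 0.0501
grip_force: 3.8
```

Call:
jog_arm:
  increments:
    - [[0, -0.12, 0], [0, 0, 0], 50]
    - [[0, -0.2, 0], [0, 0, 0], 50]
    - [[0, -0.25, 0], [0, 0, 0], 50]
    - [[0, -0.28, 0], [0, 0, 0], 50]
    - [[0, -0.31, 0], [0, 0, 0], 50]
    - [[0, -0.32, 0], [0, 0, 0], 50]
    - [[0, -0.32, 0], [0, 0, 0], 50]

```text
clock: 11.73
eef_pos: [0.4508, -0.3746, 0.0203]
ee_rot: [[-0.995, 0.098, -0.0], [0.098, 0.995, 0.0], [0.0, 0.0, -1.0]]
ft_force: [0.2, 1.0, -1.0]
gripper_width: 0.0498
grip_force: 0.2
```

Call:
jog_arm:
  increments:
    - [[0, -0.007, 0], [0, 0, 0], 50]
    - [[0, -0.015, 0], [0, 0, 0], 50]
    - [[0, -0.015, 0], [0, 0, 0], 50]

```text
clock: 11.98
eef_pos: [0.4507, -0.3774, 0.0205]
ee_rot: [[-0.995, 0.097, -0.0], [0.097, 0.995, -0.0], [0.0, -0.0, -1.0]]
ft_force: [0.7, 0.4, -0.8]
gripper_width: 0.0501
grip_force: 0.2
```

Call:
jog_arm:
  increments:
    - [[0, -0.007, 0], [0, 0, 0], 50]
    - [[0, -0.015, 0], [0, 0, 0], 50]
    - [[0, -0.015, 0], [0, 0, 0], 50]

```text
clock: 12.23
eef_pos: [0.4505, -0.3791, 0.0203]
ee_rot: [[-0.995, 0.097, 0.0], [0.097, 0.995, 0.003], [-0.0, 0.003, -1.0]]
ft_force: [1.3, 6.6, 0.1]
gripper_width: 0.0498
grip_force: 3.0
```

Right scoop confirmed loose (scoop_2), stops at ±0.22 rad. I'll take it across its bowl at the balance point, above the pocket walls.

Call:
jog_arm:
  increments:
    - [[0, 0.17, 0], [0, 0, 0], 50]
    - [[0, 0.17, -0.15], [0, 0, 0], 60]
    - [[0, 0.17, -0.35], [0, 0, 0], 85]
    - [[-0.15, 0.1745, -0.35], [0, 0, 0], 85]
    - [[-0.35, 0.1745, -0.35], [0, 0, 0], 85]
    - [[-0.548, 0.1745, -0.35], [0, 0, 0], 85]
    - [[-0.548, 0.1745, -0.35], [0, 0, 0], 85]
    - [[-0.548, 0.1745, -0.35], [0, 0, 0], 85]
    - [[-0.548, 0.1745, -0.35], [0, 0, 0], 85]

```text
clock: 12.98
eef_pos: [0.5625, -0.3561, 0.0899]
ee_rot: [[-0.995, 0.097, -0.001], [0.097, 0.995, 0.001], [0.001, 0.0, -1.0]]
ft_force: [-1.2, 0.6, 0.3]
gripper_width: 0.085
grip_force: 0.0
```

```bash
python3 - <<'E'
from h import *
s=manip.read_state();print(s["eef_pos"],s["gripper_width"])
snap("wrist","w2")
for n,z in(("scoop_1",.008),("scoop_1_end",.036)):
    for r in finder.tip_of(n,"wrist")[:3]: print(n,r["confidence"],r["point"],px2w("wrist",r["point"],z))
print([w2px("wrist",np.array(s["eef_pos"])+[0,0,d]) for d in(0,-.044)])
E
```

```text
[ 0.56247059 -0.35609003  0.08991358] 0.08496342560180827
scoop_1 0.95 [278.3, 257.6] [ 0.58861489 -0.35916719  0.008     ]
scoop_1 0.59 [454.5, 257.9] [ 0.60066689 -0.23898101  0.008     ]
[array([278.53589797, 284.962784  ]), array([278.82767212, 244.91335478])]
```

View pics/w2.png

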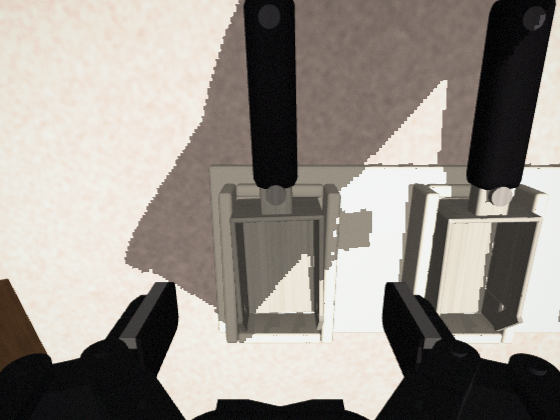

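The bowl is centred at (279,262) between the fingers and the estimate agrees, with the origin at (0.588,-0.359). Descending and gripping.

Call:
jog_arm:
  increments:
    - [[0, 0, 0.15], [0, 0, 0], 85]
    - [[0, 0, 0.27], [0, 0, 0], 85]
    - [[0, 0, 0.294], [0, 0, 0], 85]
    - [[0, 0, 0.294], [0, 0, 0], 75]
    - [[0, 0, 0.294], [0, 0, 0], 62]
    - [[0, 0, 0.294], [0, 0, 0], 45]
    - [[0, 0, 0.294], [0, 0, 0], 45]
    - [[0, 0, 0.294], [0, 0, 0], 45]
    - [[0, 0, 0.294], [0, 0, 0], 45]

```text
clock: 13.88
eef_pos: [0.5636, -0.3573, 0.034]
ee_rot: [[-0.995, 0.098, 0.003], [0.098, 0.995, -0.003], [-0.003, -0.002, -1.0]]
ft_force: [-1.5, -0.4, 6.4]
gripper_width: 0.0503
grip_force: 63.2
```

Call:
jog_arm:
  increments:
    - [[0, 0, -0.03], [0, 0, 0], 45]
    - [[0, 0, -0.08], [0, 0, 0], 45]
    - [[0, 0, -0.15], [0, 0, 0], 45]
    - [[0, 0, -0.25], [0, 0, 0], 45]
    - [[0, 0, -0.35], [0, 0, 0], 45]
    - [[0, 0, -0.4], [0, 0, 0], 45]
    - [[0, 0, -0.4], [0, 0, 0], 45]

```text
clock: 14.47
eef_pos: [0.5639, -0.3571, 0.115]
ee_rot: [[-0.995, 0.097, 0.004], [0.097, 0.995, -0.003], [-0.004, -0.002, -1.0]]
ft_force: [-0.3, -0.4, -2.6]
gripper_width: 0.0502
grip_force: 63.1
```

```bash
python3 - <<'E'
from h import *
np.set_printoptions(precision=4,suppress=True)
s=manip.read_state();p,R=np.array(s["eef_pos"]),np.array(s["ee_rot"]);print(p,s["ft_force"],s["grip_force"],s["joints"])
snap("scene","s2");im=cv2.imread("pics/s2.png");cv2.imwrite("pics/s2c.png",cv2.resize(im[90:290,90:390],None,fx=2.5,fy=2.5))
# to mat: scoop origin over mat centre + 0.03 (balance mid), yaw -3.5
u=np.array([np.cos(np.radians(-3.5)),np.sin(np.radians(-3.5)),0])
tgt=np.array([.5786,.1158,0])+u*(.045-.026)
for k in(1,2,3):
    f=k/3;q=np.array(s["eef_pos"])*(1-f)+tgt*f;q[2]=[0,.16,.16,.10][k];Rn=Rdown(174.45+2.05*f)
    print(inc(p,R,q,Rn));p,R=q,Rn
print(tgt)
E
```

```text
[ 0.5639 -0.3571  0.115 ] [-0.2615 -0.4055 -2.594 ] 63.09541940689087 [-0.6902  0.5033  0.1029  1.1657  0.0002 -0.5928]
(array([ 0.02 ,  0.787, -0.227]), array([-0.005,  0.008, -0.024]))
(array([0.011, 0.788, 0.   ]), array([ 0.   ,  0.   , -0.023]))
(array([0.001, 0.788, 0.3  ]), array([ 0.   ,  0.   , -0.023]))
[0.5976 0.1146 0.    ]
```

View pics/s2c.png

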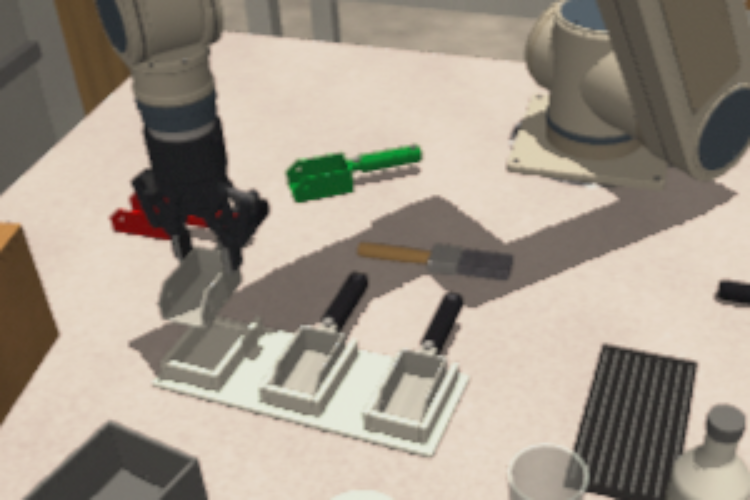

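The scene picture shows scoop_2 held at (200,285) in the crop, with the two sound scoops in their pockets. Carrying it to the mat.

Call:
jog_arm:
  increments:
    - [[0, 0.1, -0.1], [0, 0, 0], 45]
    - [[0.01, 0.3, -0.227], [0, 0, -0.024], 45]
    - [[0.02, 0.5, -0.227], [0, 0, -0.024], 45]
    - [[0.02, 0.7, -0.227], [0, 0, -0.024], 45]
    - [[0.02, 0.787, -0.227], [0, 0, -0.024], 45]

```text
clock: 14.93
eef_pos: [0.5736, -0.195, 0.1565]
ee_rot: [[-0.997, 0.083, -0.001], [0.083, 0.997, 0.002], [0.001, 0.002, -1.0]]
ft_force: [0.7, -0.5, -2.9]
gripper_width: 0.0501
grip_force: 63.2
```

Call:
jog_arm:
  increments:
    - [[0, 0.19, 0], [0, 0, -0.023], 45]
    - [[0.01, 0.38, 0], [0, 0, -0.023], 45]
    - [[0.011, 0.57, 0], [0, 0, -0.023], 45]
    - [[0.011, 0.788, 0], [0, 0, -0.023], 45]
    - [[0.011, 0.788, 0], [0, 0, -0.023], 45]

```text
clock: 15.35
eef_pos: [0.5845, -0.0358, 0.1559]
ee_rot: [[-0.998, 0.068, -0.002], [0.068, 0.998, 0.003], [0.002, 0.003, -1.0]]
ft_force: [-0.0, -0.3, -3.2]
gripper_width: 0.0501
grip_force: 63.3
```

Call:
jog_arm:
  increments:
    - [[0, 0.19, 0], [0, 0, -0.023], 45]
    - [[0, 0.38, 0.05], [0, 0, -0.023], 45]
    - [[0, 0.57, 0.1], [0, 0, -0.023], 45]
    - [[0, 0.72, 0.2], [0, 0, -0.023], 45]
    - [[0, 0.788, 0.3], [0, 0, -0.023], 45]
    - [[0, 0.788, 0.3], [0, 0, -0.023], 45]
    - [[0, 0.788, 0.3], [0, 0, -0.023], 45]

```text
clock: 15.93
eef_pos: [0.5955, 0.1156, 0.0951]
ee_rot: [[-0.998, 0.059, -0.004], [0.059, 0.998, -0.0], [0.004, -0.001, -1.0]]
ft_force: [0.5, -0.4, -2.0]
gripper_width: 0.0503
grip_force: 63.5
```

```bash
python3 - <<'E'
from h import *
snap("wrist","w3");im=snap("scene","s3");cv2.imwrite("pics/s3c.png",cv2.resize(im[100:320,230:480],None,fx=2.6,fy=2.6))
print(manip.read_state()["eef_pos"])
E
```

```text
[0.59697306 0.11428925 0.09723832]
```

View pics/s3c.png

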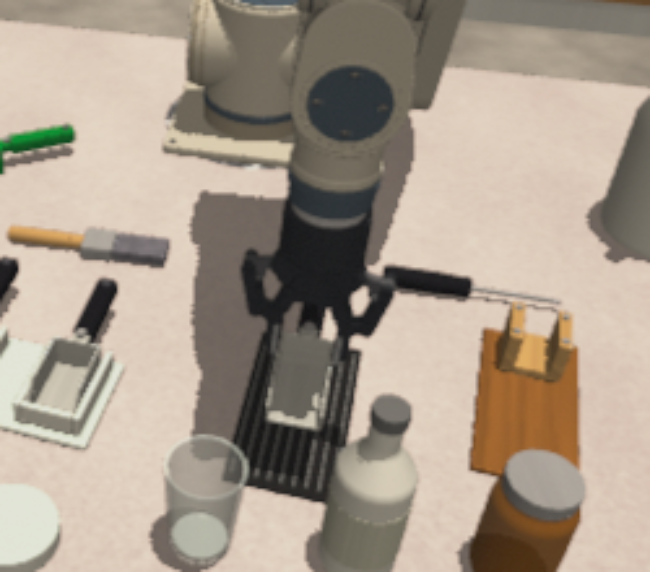

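The scoop hangs level over the mat. Lowering.

Call:
jog_arm:
  increments:
    - [[0, 0, 0.15], [0, 0, 0], 45]
    - [[0, 0, 0.27], [0, 0, 0], 45]
    - [[0, 0, 0.32], [0, 0, 0], 45]
    - [[0, 0, 0.335], [0, 0, 0], 45]
    - [[0, 0, 0.335], [0, 0, 0], 45]

```text
clock: 16.45
eef_pos: [0.5971, 0.114, 0.0308]
ee_rot: [[-0.998, 0.062, 0.0], [0.062, 0.998, -0.0], [-0.0, -0.0, -1.0]]
ft_force: [-0.3, -0.2, -2.0]
gripper_width: 0.05
grip_force: 64.1
```

Call:
jog_arm:
  increments:
    - [[0, 0, 0.005], [0, 0, 0], 45]
    - [[0, 0, 0.01], [0, 0, 0], 45]
    - [[0, 0, 0.01], [0, 0, 0], 45]

```text
clock: 16.7
eef_pos: [0.5978, 0.1144, 0.0299]
ee_rot: [[-0.998, 0.062, 0.003], [0.062, 0.998, -0.0], [-0.003, -0.0, -1.0]]
ft_force: [-2.0, -2.2, 5.5]
gripper_width: 0.0498
grip_force: 64.9
```

Contact with the mat. Releasing and backing up.

Call:
jog_arm:
  increments:
    - [[0, 0, 0], [0, 0, 0], 60]
    - [[0, 0, 0], [0, 0, 0], 80]
    - [[0, 0, 0], [0, 0, 0], 80]
    - [[0, 0, -0.1], [0, 0, 0], 80]
    - [[0, 0, -0.3], [0, 0, 0], 80]
    - [[0, 0, -0.35], [0, 0, 0], 80]
    - [[0, 0, -0.35], [0, 0, 0], 80]
    - [[0, 0, -0.35], [0, 0, 0], 80]

```text
clock: 17.37
eef_pos: [0.5973, 0.115, 0.0988]
ee_rot: [[-0.998, 0.061, 0.002], [0.061, 0.998, 0.0], [-0.002, 0.0, -1.0]]
ft_force: [0.0, -0.2, -0.8]
gripper_width: 0.0799
grip_force: 0.0
```

```bash
python3 - <<'E'
from h import *
s=manip.read_state();print(s["eef_pos"])
im=snap("wrist","w4");t=snap("top","t4")
for n,z in(("scoop_1",.004),("scoop_1_end",.032)):
    for r in finder.tip_of(n,"wrist")[:2]: print(n,r["confidence"],r["point"],px2w("wrist",r["point"],z))
E
```

```text
[0.59730536 0.1150429  0.09876023]
scoop_1 0.94 [281.4, 247.4] [0.62013378 0.11544789 0.004     ]
```

View pics/w4.png

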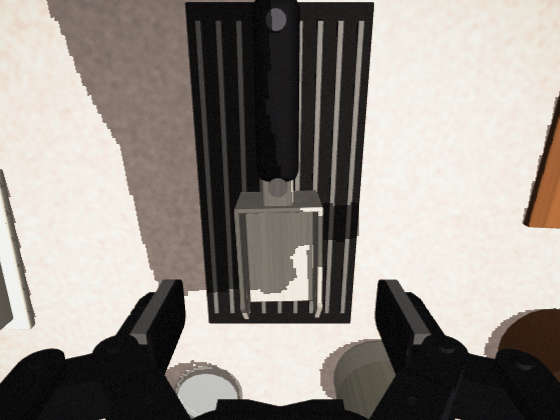

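The scoop lies flat on the mat, released, with its bowl at (280,255). Before I take it again, a quick empty hover over the block to measure it closely.

Call:
jog_arm:
  increments:
    - [[0, 0.1, -0.2], [0, 0, 0], 80]
    - [[0.1, 0.3, -0.3], [0, 0, 0], 80]
    - [[0.2, 0.5, -0.3], [0, 0, 0], 80]
    - [[0.25, 0.7, -0.3], [0, 0, 0], 80]
    - [[0.25, 0.9, -0.3], [0, 0, 0], 80]
    - [[0.25, 0.975, -0.3], [0, 0, 0], 80]
    - [[0.25, 0.975, -0.3], [0, 0, 0], 80]
    - [[0.25, 0.975, -0.3], [0, 0, 0], 80]

```text
clock: 18.23
eef_pos: [0.5581, 0.314, 0.1567]
ee_rot: [[-0.998, 0.058, -0.002], [0.058, 0.998, -0.001], [0.002, -0.001, -1.0]]
ft_force: [0.0, -1.2, -0.2]
gripper_width: 0.0801
grip_force: 0.0
```

```bash
python3 - <<'E'
from h import *
np.set_printoptions(precision=4,suppress=True)
print(manip.read_state()["eef_pos"])
im=snap("wrist","w5");info("wrist")
for r in finder.tip_of("block","wrist")[:2]: print(r["confidence"],r["point"],px2w("wrist",r["point"],0))
# overlay the model from the top-camera estimate
o=np.array([.5715,.3416,0]);a=np.radians(-6);u=np.array([np.cos(a),np.sin(a),0]);v=np.array([-np.sin(a),np.cos(a),0])
def quad(x0,x1,y0,y1,z,col):
    P=np.array([w2px("wrist",o+u*x+v*y+[0,0,z]) for x,y in((x0,y0),(x1,y0),(x1,y1),(x0,y1))]);cv2.polylines(im,[P.astype(np.int32)],True,col,1)
quad(-.162,.052,-.05,.05,.006,(255,0,0))
for s in(1,-1): quad(-.155,-.095,s*.017,s*.031,.056,(0,255,0))
cv2.imwrite("pics/w5o.png",im)
E
```

```text
[0.5581 0.314  0.1567]
0.91 [312.3, 202.6] [0.5704 0.3409 0.    ]
0.6 [58.5, 226.8] [0.5795 0.1157 0.    ]
```

View pics/w5o.png

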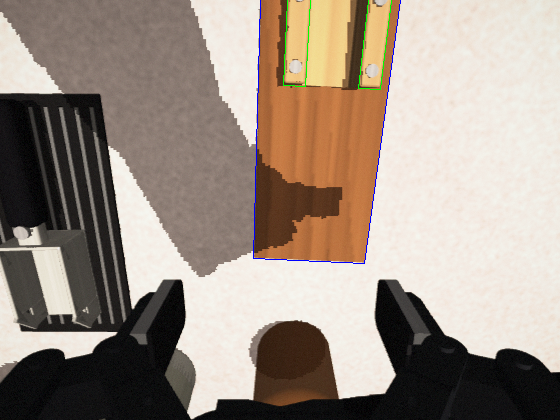

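The model overlay matches the block edges and cheeks: block origin (0.571,0.341), yaw -6°. Going back to take the scoop by its bowl, deeper this time.

Call:
jog_arm:
  increments:
    - [[0, -0.15, 0], [0, 0, 0], 80]
    - [[-0.1, -0.35, 0], [0, 0, 0], 80]
    - [[-0.2, -0.55, 0], [0, 0, 0], 80]
    - [[-0.25, -0.75, 0.05], [0, 0, 0], 80]
    - [[-0.25, -0.975, 0.2], [0, 0, 0], 80]
    - [[-0.25, -0.975, 0.3], [0, 0, 0], 80]
    - [[-0.25, -0.975, 0.3], [0, 0, 0], 80]
    - [[-0.25, -0.975, 0.3], [0, 0, 0], 80]

```text
clock: 19.0
eef_pos: [0.5959, 0.1128, 0.0971]
ee_rot: [[-0.998, 0.065, -0.003], [0.065, 0.998, -0.0], [0.003, -0.0, -1.0]]
ft_force: [0.8, 0.1, 1.2]
gripper_width: 0.08
grip_force: 0.0
```

Call:
jog_arm:
  increments:
    - [[0, 0, 0.2], [0, 0, 0], 80]
    - [[0, 0, 0.36], [0, 0, 0], 80]
    - [[0, 0, 0.385], [0, 0, 0], 80]
    - [[0, 0, 0.385], [0, 0, 0], 70]
    - [[0, 0, 0.385], [0, 0, 0], 60]
    - [[0, 0, 0.385], [0, 0, 0], 45]
    - [[0, 0, 0.385], [0, 0, 0], 45]
    - [[0, 0, 0.385], [0, 0, 0], 45]
    - [[0, 0, 0.385], [0, 0, 0], 45]

```text
clock: 19.75
eef_pos: [0.5985, 0.1155, 0.024]
ee_rot: [[-0.998, 0.06, 0.005], [0.06, 0.998, 0.001], [-0.005, 0.001, -1.0]]
ft_force: [-1.1, -0.1, 6.6]
gripper_width: 0.0505
grip_force: 64.3
```

Call:
jog_arm:
  increments:
    - [[0, 0, -0.05], [0, 0, 0], 45]
    - [[0, 0, -0.2], [0, 0, 0], 45]
    - [[0, 0, -0.4], [0, 0, 0], 45]
    - [[0, 0, -0.6], [0, 0, 0], 45]
    - [[0, 0, -0.6], [0, 0, 0], 45]
    - [[0, 0, -0.6], [0, 0, 0], 45]

```text
clock: 20.25
eef_pos: [0.5982, 0.1152, 0.1451]
ee_rot: [[-0.998, 0.061, 0.006], [0.061, 0.998, 0.0], [-0.006, 0.001, -1.0]]
ft_force: [-0.0, -0.2, -2.8]
gripper_width: 0.0508
grip_force: 63.5
```

```bash
python3 - <<'E'
from h import *
np.set_printoptions(precision=4,suppress=True)
s=manip.read_state();p,R=np.array(s["eef_pos"]),np.array(s["ee_rot"]);print(p,s["ft_force"],s["grip_force"])
snap("wrist","w6")
for r in finder.tip_of("scoop_1","wrist")[:1]+finder.tip_of("scoop_1_end","wrist")[:1]: print(r["confidence"],r["point"],px2w("wrist",r["point"],p[2]-.020))
a=np.radians(-6);u=np.array([np.cos(a),np.sin(a),0])
t=np.array([.5712,.3413,0])-.024*u
for k in(1,2):
    q=p*.5+t*.5 if k==1 else t.copy();q[2]=.14;Rn=Rdown(174)
    print(q,inc(p,R,q,Rn));p,R=q,Rn
E
```

```text
[0.5982 0.1152 0.1451] [-0.0187 -0.2337 -2.8211] 63.54532241821289
0.59 [279.7, 305.7] [0.6171 0.1145 0.1251]
[0.5728 0.2295 0.14  ] (array([0.162, 0.563, 0.025]), array([0.002, 0.012, 0.084]))
[0.5473 0.3438 0.14  ] (array([0.186, 0.555, 0.   ]), array([0., 0., 0.]))
```

View pics/w6.png

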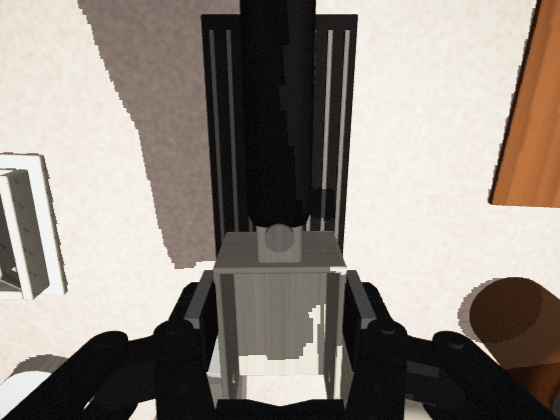

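The scoop is gripped square, bowl at (280,305), handle straight. Carrying it over the block.

Call:
jog_arm:
  increments:
    - [[0.05, 0.15, 0.02], [0, 0, 0.08], 45]
    - [[0.1, 0.3, 0.02], [0, 0.01, 0.084], 45]
    - [[0.14, 0.45, 0.02], [0, 0.01, 0.084], 45]
    - [[0.162, 0.563, 0.02], [0, 0.01, 0.084], 45]
    - [[0.162, 0.563, 0.02], [0, 0.01, 0.084], 45]

```text
clock: 20.82
eef_pos: [0.5696, 0.2329, 0.1354]
ee_rot: [[-0.995, 0.101, -0.008], [0.101, 0.995, 0.001], [0.008, 0.0, -1.0]]
ft_force: [-0.9, -0.2, -2.3]
gripper_width: 0.0507
grip_force: 63.6
```

Call:
jog_arm:
  increments:
    - [[0.05, 0.15, 0], [0, 0, 0], 45]
    - [[0.1, 0.3, 0], [0, 0, 0], 45]
    - [[0.15, 0.45, 0], [0, 0, 0], 45]
    - [[0.186, 0.555, 0], [0, 0, 0], 45]
    - [[0.186, 0.555, 0], [0, 0, 0], 45]
    - [[0.186, 0.555, 0], [0, 0, 0], 45]
    - [[0.186, 0.555, 0], [0, 0, 0], 45]

```text
clock: 21.4
eef_pos: [0.5457, 0.3429, 0.1361]
ee_rot: [[-0.994, 0.105, -0.007], [0.105, 0.995, -0.001], [0.007, -0.002, -1.0]]
ft_force: [0.7, 0.0, -1.6]
gripper_width: 0.0504
grip_force: 63.7
```

```bash
python3 - <<'E'
from h import *
np.set_printoptions(precision=4,suppress=True)
s=manip.read_state();p,R=np.array(s["eef_pos"]),np.array(s["ee_rot"]);print(p,s["ft_force"])
im=snap("wrist","w7");info("wrist")
for n,z in(("scoop_1",p[2]-.02),("scoop_1_end",p[2]+.008),("block",0)):
    for r in finder.tip_of(n,"wrist")[:2]: print(n,r["confidence"],r["point"],px2w("wrist",r["point"],z))
# dark handle centre line in rows, expressed at handle height (top, z=p-.02+.039)
g=cv2.cvtColor(im,cv2.COLOR_BGR2GRAY)
for row in(20,60,100,140,180):
    c=np.where(g[row,200:360]<35)[0]+200
    if len(c): print(row,c.min(),c.max(),px2w("wrist",((c.min()+c.max())/2,row),p[2]+.019))
a=np.radians(-6);u=np.array([np.cos(a),np.sin(a),0]);t=np.array([.5712,.3413,.14])-.023*u
print(t,inc(p,R,t,Rdown(174)))
E
```

```text
[0.5457 0.3429 0.1361] [ 0.7464  0.0414 -1.5575]
scoop_1 0.78 [282.5, 306.6] [0.5707 0.3422 0.1161]
20 245 318 [0.4442 0.3548 0.1551]
60 246 316 [0.4555 0.3535 0.1551]
100 247 315 [0.4675 0.3522 0.1551]
140 247 313 [0.4804 0.3505 0.1551]
180 247 311 [0.4942 0.3487 0.1551]
[0.5483 0.3437 0.14  ] (array([-0.012,  0.006, -0.019]), array([-0.003, -0.013, -0.   ]))
```

Call:
jog_arm:
  increments:
    - [[0, 0.003, 0.15], [0, -0.008, 0], 45]
    - [[0, 0.003, 0.3], [0, -0.008, 0], 45]
    - [[0, 0.003, 0.38], [0, -0.008, 0], 45]
    - [[0, 0.003, 0.42], [0, -0.008, 0], 45]
    - [[0, 0.003, 0.45], [0, -0.008, 0], 45]
    - [[0, 0.003, 0.45], [0, -0.008, 0], 45]

```text
clock: 22.1
eef_pos: [0.5457, 0.3438, 0.0468]
ee_rot: [[-0.994, 0.105, -0.002], [0.105, 0.994, -0.0], [0.002, -0.0, -1.0]]
ft_force: [-0.5, -0.1, -0.9]
gripper_width: 0.0504
grip_force: 63.6
```

The handle is entering the groove without resistance. Lowering on.

Call:
jog_arm:
  increments:
    - [[0, 0, 0.05], [0, 0, 0], 45]
    - [[0, 0, 0.085], [0, 0, 0], 45]
    - [[0, 0, 0.1], [0, 0, 0], 45]
    - [[0, 0, 0.1], [0, 0, 0], 45]

```text
clock: 22.43
eef_pos: [0.5453, 0.3441, 0.0267]
ee_rot: [[-0.995, 0.105, -0.002], [0.105, 0.995, -0.0], [0.002, -0.001, -1.0]]
ft_force: [-0.2, 0.3, -2.5]
gripper_width: 0.0505
grip_force: 63.8
```

Call:
jog_arm:
  increments:
    - [[0, 0, 0.005], [0, 0, 0], 45]
    - [[0, 0, 0.01], [0, 0, 0], 45]
    - [[0, 0, 0.01], [0, 0, 0], 45]

```text
clock: 22.68
eef_pos: [0.5458, 0.3444, 0.026]
ee_rot: [[-0.995, 0.105, -0.0], [0.105, 0.995, 0.0], [0.0, 0.0, -1.0]]
ft_force: [-1.7, -0.4, 1.7]
gripper_width: 0.0506
grip_force: 64.1
```

On the board. Releasing and backing off straight up.

Call:
jog_arm:
  increments:
    - [[0, 0, 0], [0, 0, 0], 60]
    - [[0, 0, 0], [0, 0, 0], 78]
    - [[0, 0, 0], [0, 0, 0], 78]
    - [[0, 0, -0.1], [0, 0, 0], 78]
    - [[0, 0, -0.3], [0, 0, 0], 78]
    - [[0, 0, -0.5], [0, 0, 0], 78]
    - [[0, 0, -0.6], [0, 0, 0], 78]
    - [[0, 0, -0.6], [0, 0, 0], 78]
    - [[0, 0, -0.6], [0, 0, 0], 78]
    - [[0, 0, -0.6], [0, 0, 0], 78]

```text
clock: 23.52
eef_pos: [0.5454, 0.3441, 0.1444]
ee_rot: [[-0.994, 0.105, -0.002], [0.105, 0.994, -0.0], [0.002, -0.001, -1.0]]
ft_force: [-0.5, -0.1, -0.4]
gripper_width: 0.0778
grip_force: 0.0
```

```bash
python3 - <<'E'
from h import *
np.set_printoptions(precision=4,suppress=True)
s=manip.read_state();print(s["eef_pos"],s["ft_force"],s["gripper_width"])
im=snap("wrist","w8");info("wrist");snap("top","t8")
for n,z in(("scoop_1",.006),("scoop_1_end",.034)):
    for r in finder.tip_of(n,"wrist")[:2]: print(n,r["confidence"],r["point"],px2w("wrist",r["point"],z))
g=cv2.cvtColor(im,cv2.COLOR_BGR2GRAY)
for row in(10,40,70,100,130): 
    c=np.where(g[row,230:340]<35)[0]+230
    if len(c): print(row,c.min(),c.max(),px2w("wrist",((c.min()+c.max())/2,row),.045))
for r in finder.tip_of("scoop_1","top")[:6]: print("top",r["confidence"],px2w("top",r["point"],.008))
E
```

```text
[0.5454 0.3441 0.1444] [-0.4892 -0.1306 -0.4103] 0.07781983901477742
scoop_1 0.89 [283.7, 227.8] [0.5716 0.3451 0.006 ]
40 262 298 [0.4348 0.3565 0.045 ]
70 262 298 [0.4517 0.3547 0.045 ]
100 263 297 [0.4695 0.3528 0.045 ]
130 263 297 [0.4881 0.3509 0.045 ]
top 0.81 [ 0.6009 -0.238   0.008 ]
top 0.7 [ 0.3642 -0.5566  0.008 ]
top 0.68 [0.5719 0.3423 0.008 ]
top 0.67 [ 0.6098 -0.1126  0.008 ]
top 0.57 [ 0.2172 -0.3643  0.008 ]
```

The scoop is home: origin within 4 mm of the block's, handle within 1 mm of the groove line. The sound scoops haven't moved and the arm is clear.

```bash
python3 -c "
from cell import manip
print(manip.sign_off())"
```

```text
the job is handed in; nothing more can be done
None
```

I rocked all three handles both ways and found the right-hand scoop loose. I laid it on the mat, let go, and set it in the repair block by its bowl, then handed the job in at about 24 s; no verdict came back.

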